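Feed red-capped tubes into the reader's gravity chute

TASK

Load both red-capped sample tubes into the tube reader's chute: lay each one across the open upper end of the chute with its cap towards the red side wall and let it roll down under the clear cover to the stop. Leave the blue-capped tube lying in its cradle.

Things in the scene. Friction and masses are not known exactly. Their poses are not given: they have to be found in the camera images.
- red_tube_a_center (a point): Centre of a sample tube: white cylinder, 28 mm thick all along, 100 mm long, about 45 g, flush red cap on the last 20 mm of one end. It lies level in a low teal cradle fixed to the bench, its axis 32 mm above the bench; it lifts straight out. Its x axis runs along the tube towards the cap.
- red_tube_b_center (a point): Centre of the second red-capped tube, same as the first, x axis to its cap, in its own cradle. Each cradle: 76 x 40 mm, base 6 mm thick, with two supports 10 mm thick, 33 mm either side of the tube's middle, reaching 26 mm above the bench; the 56 mm between them is free for fingers.
- blue_tube_center (a point): Centre of a tube of the same size with a blue cap, in a third such cradle; x axis towards the cap. It is to stay there.
- chute_red_edge (a point): Top of the chute's red side wall at the loading place, 97 mm above bench. Level axes: x out through red wall, y uphill. Lane centre 66 mm to -x: two rails, tops here 72 mm above bench, falling 9.5 deg to -y, open 64 mm slot between for fingers. Lane 124 mm wide, walls 25 mm above rails. Tubes let go roll to the stop 210 mm down. Clear cover 49 mm above rails from 105 mm down; rails start 50 mm up.
Mind the look-alikes: they are no part of the job. What is shaped like the part that bears red_tube_a_center but orange or purple is not meant.

How it is judged:
By the outcome, as a careful person would: the job done as asked, in the order asked, and still so for the second after the job is handed in, with the robot touching nothing.
It also fails if it takes over 58 s, if anything falls off the work surface, if the arm or the gripper's body presses on something with over 40 N, if the wrist force passes 120 N, or if a joint passes its speed limit or range.

ROBOT

A 6-joint arm with a two-finger parallel gripper is mounted at the origin on the work surface. World frame = base frame: x ahead of the robot, y to its left, z up, the work surface at z = 0. Lengths are in m, angles in degrees, forces in N, time in s.
With the tool pointing down it reaches from about 0.25 to 0.725 m from the base axis. Payload 9.7 kg.
Tool frame: the origin (TCP) lies at the very end of the fingers, on their centre line; the grasp point (between the pads) lies 19 mm behind it; x points along the fingers, z is the direction in which the jaws open and shut, and the axes are right-handed (so a half turn about x gives the same grasp; the last joint's range is limited). The gripper opens to 85 mm and grips with 20 to 120 N. Pads are 22 mm wide; open, the fingers measure 114 mm over their backs; the gripper's body (76 mm by 85 mm) begins 54 mm behind the grasp point. The pads swing forward as they close: fully open they stand 13 mm farther back than shut.
Start: joints at [0, 4.979, 10.078, 95.1, 0, 90], TCP at [0.55, -0, 0.231] pointing down, gripper open.
Joint ranges: [-179.16, 179.16], [-48.56, 103.87], [-65.8, 70.77], [-126.05, 130.52], [-82.76, 87.17], [-180, 180]. Speed limits (degrees/s): [127.2, 127.2, 147.25, 180, 180, 180].

INTERFACE

Orientations are given as [roll, pitch, yaw] about the fixed x, y, z axes, in that order (R = Rz(yaw) Ry(pitch) Rx(roll)).
In Python, from workcell import sensors, vision, job_done gives the robot as it stands.
- The arm moves only by the tool carry_out, never from a script. Its argument "increments" is a list of rows, each a list of 7 numbers: the turn, a rotation vector about the tool's x, y, z in degrees, then the shift along the tool's x, y, z in mm, then the opening in per cent of the stroke, from 0 (shut) to 100 (fully open). A call has 1 to 12 rows; each row shifts and turns the commanded pose from where the row before left it, along the tool's axes as they then stand; what a row does not reach is not made up. A row lasts 1/8 s, in which the tool goes at most 62.5 mm and 10.7 degrees, less where a joint would pass 70% of its speed; a pose out of reach is approached as far as the arm can. A call is refused whole if a number of a shift passes 62.5 or a number of a turn 10.7, either way. A call with a gripper value outside its range is refused whole. The fingers move at their own pace and stop on an object; "squeeze" is the grip in N (left out, the last holds). Time passes only in rows, so rows that do not move let the fingers close. It gives the time, the measured TCP pose, the force and the opening at its end, in the units of the state.
- sensors.get_obs(): the state, without advancing time (a new reading comes with each control period).
- vision.camera(name): name is "scene" or "side" or "wrist"; returns the picture (400x640x3 uint8, red, green, blue); there is no depth.
- vision.calibration(name): a dict with "camera_matrix" (3x3 intrinsics, pixels), "dist" ([k1, k2, p1, p2, k3] as OpenCV has them; the pictures are not rectified), "extrinsics" (4x4, takes a point from world to camera coordinates); the wrist camera has in their place "mount" (4x4, takes a point from camera to tool coordinates, whose origin is the TCP and whose axes are the tool frame's). Camera axes: x right, y up, looking along -z (the intrinsics and any distortion apply to the point x, -y, -z); pixel columns grow to the right and rows downward; lengths in m; the calibration is good to about 2 mm. A picture is of the moment at which its call begins: read the wrist's pose just before it. calibration takes no time and is no camera call.
- job_done(): hands the job in, once; it reports no verdict.
The state is a dict: "time": time; "q": joint angles; "qd": joint speeds; "joint_efforts": joint torques, N m; "ee_pos": TCP position; "tcp_rot": TCP orientation; "wrist_force": force on the tool from outside, world axes, zero at the start; "torque": the same for the moment, N m; "opening": finger opening in m.
Only numpy, scipy, OpenCV 4.12 (cv2) and the standard library are available. Lean on these libraries where they do the work, as an engineer would, in place of code of your own. Each camera call takes 0.05 s, during which the arm holds its last target.

## Working session

There is one attempt and no reset: what is moved stays moved. The work goes in short steps, Python scripts to look and compute and a tool call to move; the robot and the scene stay as the last step left them, time stands still between calls to the robot, and variables do not carry over. Pictures are saved under pics/ and viewed, and the job is handed in when it is done.

Besides the shell and the picture viewer there is one more tool, called after "Emit:" as name(argument=value, ...) on one line, values as JSON. carry_out: Moves the arm, as the interface text tells. Its arguments: {"type":"object","properties":{"increments":{"type":"array"},"squeeze":{"type":"number"}},"required":["increments"]}

```bash
ls; mkdir -p pics; python3 - <<'E'
from workcell import sensors, vision
import cv2
o=sensors.get_obs(); print(o)
for n in ["scene","side"]:
    im=vision.camera(n); cv2.imwrite(f"pics/{n}0.png",im[:,:,::-1]); 
    c=vision.calibration(n); print(n,c)
print(vision.calibration("wrist"))
E
```

```text
pics
{'time': 0.0, 'q': array([-1.70897228e-04,  5.01019389e+00,  1.00347998e+01,  9.50992048e+01,
        1.00169018e-03,  8.99995056e+01]), 'qd': array([-0.06418167,  0.01275463,  0.00083074,  0.10099038,  0.00599307,
       -0.0655878 ]), 'joint_efforts': array([ 7.68234549e-04, -5.20392072e+01,  4.64802504e+01,  1.63646933e-02,
        2.23589603e-05, -6.77332673e-05]), 'ee_pos': array([5.49774216e-01, 3.34277349e-06, 2.30594858e-01]), 'tcp_rot': array([179.23020263,  89.92539439, 179.23052553]), 'wrist_force': array([0.32111943, 0.25948526, 0.68578777]), 'torque': array([ 0.03004961,  0.04526731, -0.02365841]), 'opening': 0.08544882305374536}
scene {'camera_matrix': array([[372.45107023,   0.        , 311.06008043],
       [  0.        , 372.45107023, 199.06013385],
       [  0.        ,   0.        ,   1.        ]]), 'dist': array([-0.01849125,  0.        ,  0.        ,  0.        ,  0.        ]), 'extrinsics': array([[-3.18375226e-01,  9.47963150e-01,  1.75538890e-03,
        -1.32146741e-03],
       [-7.08449994e-01, -2.39163842e-01,  6.64002456e-01,
         3.45901286e-01],
[... 588 characters left out ...]
646081  ,  0.48149778, -0.88434963],
       [ 0.        ,  0.        ,  0.        ,  1.        ]])}
{'camera_matrix': array([[321.96441648,   0.        , 315.50672168],
       [  0.        , 321.96441648, 202.88361442],
       [  0.        ,   0.        ,   1.        ]]), 'dist': array([0.01018139, 0.        , 0.        , 0.        , 0.        ]), 'mount': array([[-1.67729701e-03,  2.88812194e-01, -9.57384303e-01,
        -1.43116945e-01],
       [-4.73157250e-04,  9.57385313e-01,  2.88813328e-01,
         7.33011331e-02],
       [ 9.99998481e-01,  9.37419055e-04, -1.46916594e-03,
        -4.34265796e-04],
       [ 0.00000000e+00,  0.00000000e+00,  0.00000000e+00,
         1.00000000e+00]])}
```

View pics/scene0.png

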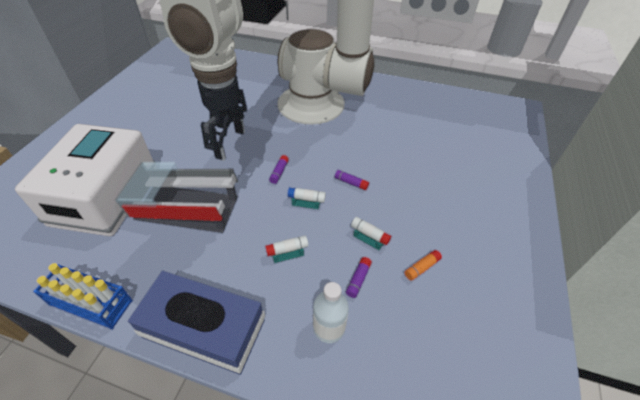

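View pics/side0.png

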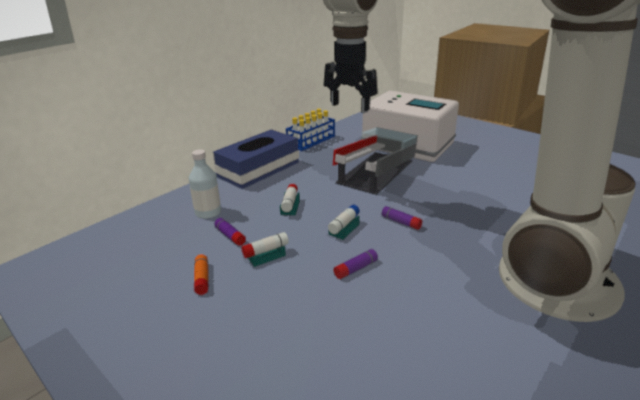

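```bash
cat > h.py <<'E'
import numpy as np, cv2
from workcell import sensors, vision
from scipy.spatial.transform import Rotation as R
def Tt(o=None):
    o=o or sensors.get_obs(); T=np.eye(4); T[:3,:3]=R.from_euler('xyz',o['tcp_rot'],degrees=True).as_matrix(); T[:3,3]=o['ee_pos']; return T
def cam(n,o=None):
    c=vision.calibration(n)
    cw=np.linalg.inv(c['extrinsics']) if n!='wrist' else Tt(o)@c['mount']
    return c['camera_matrix'],c['dist'],cw
def rays(C,px):
    K,d,cw=C; u=cv2.undistortPoints(np.array(px,float).reshape(-1,1,2),K,d).reshape(-1,2)
    v=np.c_[u[:,0],-u[:,1],-np.ones(len(u))]@cw[:3,:3].T
    return cw[:3,3],v/np.linalg.norm(v,axis=1)[:,None]
def onz(C,px,z):
    o,v=rays(C,px); return o+v*((z-o[2])/v[:,2])[:,None]
def tri(C1,p1,C2,p2):
    o1,v1=rays(C1,[p1]);o2,v2=rays(C2,[p2]);v1=v1[0];v2=v2[0]
    s=np.linalg.lstsq(np.c_[v1,-v2],o2-o1,rcond=None)[0]
    a=o1+s[0]*v1;b=o2+s[1]*v2; return (a+b)/2,np.linalg.norm(a-b)
def proj(C,P):
    K,d,cw=C; p=(np.atleast_2d(P)-cw[:3,3])@cw[:3,:3]
    p=p*[1,-1,-1]; return cv2.projectPoints(p,np.zeros(3),np.zeros(3),K,d)[0].reshape(-1,2)
def masks(im):
    h=cv2.cvtColor(im,cv2.COLOR_RGB2HSV).astype(int);H,S,V=h[...,0],h[...,1],h[...,2]
    return dict(red=((H<7)|(H>173))&(S>150)&(V>70), blue=(H>105)&(H<125)&(S>170)&(V>90), white=(S<40)&(V>140), teal=(H>75)&(H<98)&(S>110))
def blobs(m,a=12):
    n,l,s,c=cv2.connectedComponentsWithStats(m.astype(np.uint8),connectivity=8)
    return [(s[i,4],c[i].round(1),s[i,:4]) for i in range(1,n) if s[i,4]>=a],l
E
python3 - <<'E'
from h import *
for n,b in [("scene",(240,130,450,310)),("side",(180,170,430,300))]:
    im=cv2.imread(f"pics/{n}0.png")[:,:,::-1].copy()
    x0,y0,x1,y1=b; cr=im[y0:y1,x0:x1]; f=780/(x1-x0)
    f=min(f,590/(y1-y0))
    cv2.imwrite(f"pics/{n}0c.png",cv2.resize(cr,None,fx=f,fy=f,interpolation=cv2.INTER_CUBIC)[:,:,::-1])
    M=masks(im)
    for k in M:
        for q in blobs(M[k])[0]:
            if k=='red' or (x0<q[1][0]<x1 and y0<q[1][1]<y1): print(n,k,q[0],q[1],q[2])
E
```

```text
scene red 21 [284.4 157.7] [281 156   7   5]
scene red 49 [363.7 184.6] [360 181   8   8]
scene red 1110 [174.5 212.6] [123 206  99  15]
scene red 68 [385.1 238.5] [381 234  10  10]
scene red 64 [269.9 249.6] [266 245   8  10]
scene red 54 [436.3 254.8] [430 251  11  10]
scene red 52 [365.7 260.8] [361 258  10   8]
scene blue 33 [290.7 192.2] [289 189   5   8]
scene white 342 [310.2 194.1] [295 187  31  16]
scene white 403 [367.6 227.7] [351 216  42  25]
scene white 465 [289.7 243.9] [264 235  45  23]
scene white 37 [435.5 260.9] [424 249  19  25]
scene white 19 [369.7 260.4] [364 256  10  13]
scene white 15 [416.4 277.9] [411 274  12   8]
scene teal 159 [304.8 203.4] [292 198  27  11]
scene teal 176 [366.9 239.4] [354 230  28  19]
scene teal 177 [287.9 255.3] [273 249  30  13]
side red 274 [355.  145.8] [334 137  43  21]
side red 14 [293.  185.4] [289 184   8   4]
side red 94 [415.6 222.7] [410 217  11  12]
side red 121 [238.1 238.2] [232 232  13  13]
side red 118 [247.5 250.3] [242 244  12  13]
side red 144 [340.7 270.7] [334 264  14  14]
side red 181 [200.9 285.5] [195 278  13  16]
side blue 19 [354.8 207.8] [351 206   7   6]
side white 124 [287.8 195.1] [282 188  13  16]
side white 201 [341.9 216.1] [329 208  25  18]
side white 66 [283.2 235. ] [279 231   9  10]
side white 249 [265.2 241.1] [251 234  29  15]
side teal 102 [292.7 207.2] [281 194  18  21]
side teal 192 [347.7 228.6] [333 217  26  22]
side teal 314 [267.6 256.2] [250 247  35  19]
```

View pics/scene0c.png

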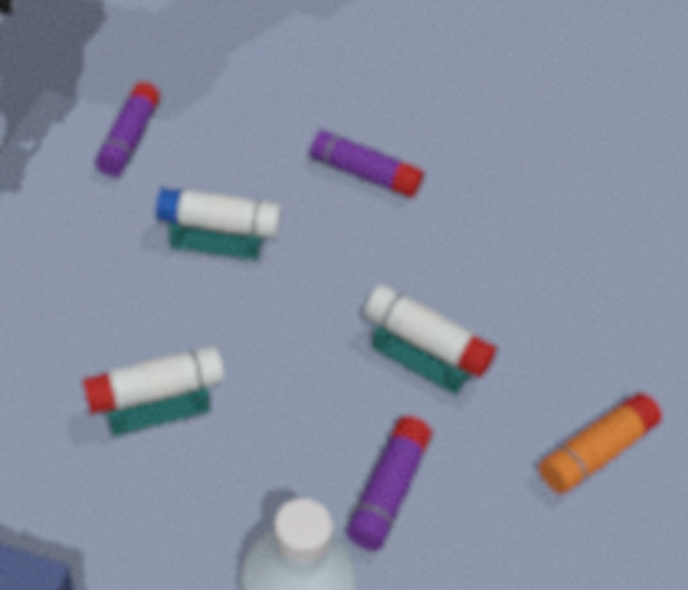

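View pics/side0c.png

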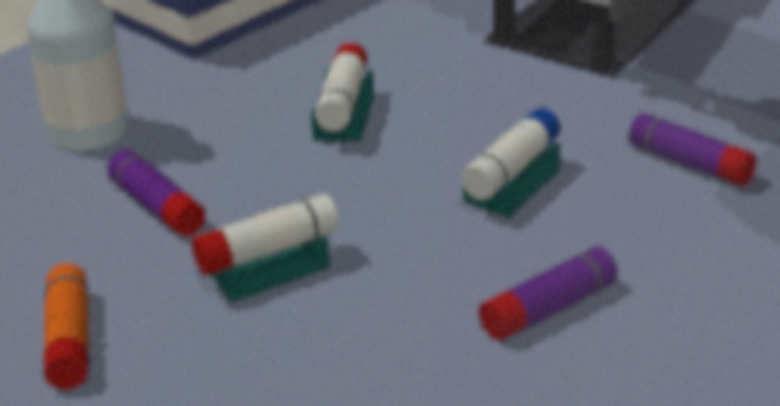

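```bash
python3 - <<'E'
from h import *
im=cv2.imread("pics/scene0.png")
cv2.imwrite("pics/chA.png",cv2.resize(im[140:240,100:260],None,fx=5,fy=5,interpolation=cv2.INTER_CUBIC))
im=cv2.imread("pics/side0.png")
cv2.imwrite("pics/chB.png",cv2.resize(im[110:210,310:430],None,fx=5.8,fy=5.8,interpolation=cv2.INTER_CUBIC))
E
```

```text
(no output)
```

View pics/chA.png

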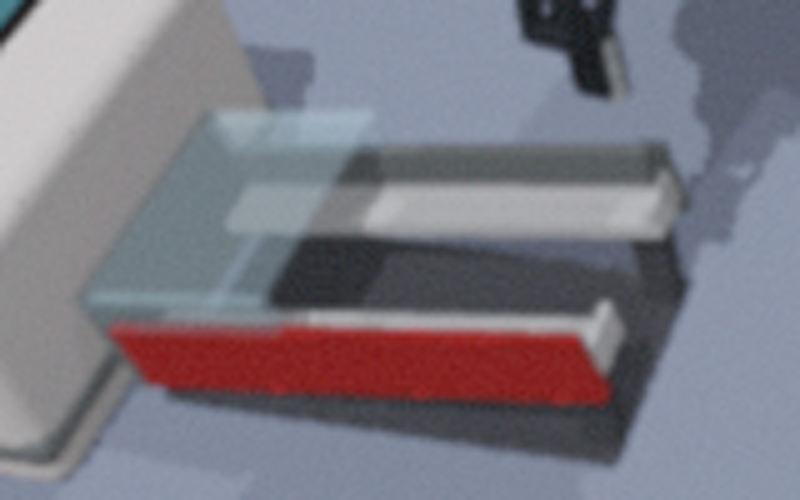

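View pics/chB.png

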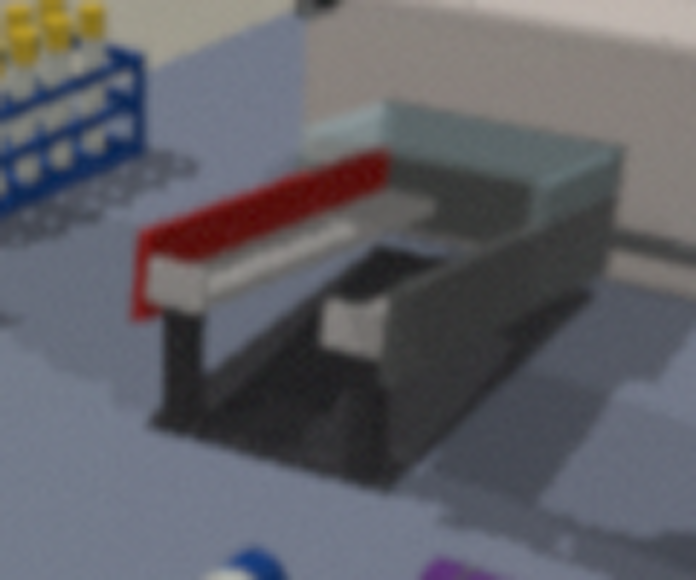

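```bash
python3 - <<'E'
from h import *
A=cam("scene");B=cam("side")
for n,p,q in [("upper corner",(215.6,207.4),(335,150)),("lower corner",(121.6,205),(376.9,135.9))]:
    print(n,tri(A,p,B,q), onz(A,[p],.105),onz(B,[q],.105))
# caps and whole
for n,p,q in [("a cap",(269.9,249.6),(293,185.4)),("b cap",(385.1,238.5),(247.5,250.3)),("blue cap",(290.7,192.2),(354.8,207.8))]:
    print(n,tri(A,p,B,q)[0].round(4),onz(A,[p],.035).round(4),onz(B,[q],.035).round(4))
for n,p,q in [("a far",(304,242),(285.5,205)),("b far",(355,222.5),(284,238)),("blue far",(321,196),(333,226))]:
    print(n,tri(A,p,B,q)[0].round(4),onz(A,[p],.035).round(4),onz(B,[q],.035).round(4))
E
```

```text
upper corner (array([ 0.62100049, -0.02927638,  0.10216531]), np.float64(0.0013243021744830641)) [[ 0.62351677 -0.02691617  0.105     ]] [[ 0.61718383 -0.02546704  0.105     ]]
lower corner (array([ 0.65961169, -0.28697264,  0.05564063]), np.float64(0.0015170343047022658)) [[ 0.68864793 -0.24301059  0.105     ]] [[ 0.58861447 -0.18218235  0.105     ]]
a cap [0.6499 0.114  0.0387] [[0.6507 0.1169 0.035 ]] [[0.6562 0.103  0.035 ]]
b cap [0.5287 0.3697 0.0312] [[0.5316 0.3697 0.035 ]] [[0.5243 0.3728 0.035 ]]
blue cap [0.4579 0.0947 0.0344] [[0.4617 0.0984 0.035 ]] [[0.4581 0.09   0.035 ]]
a far [0.6017 0.1851 0.0317] [[0.6042 0.1863 0.035 ]] [[0.5976 0.1885 0.035 ]]
b far [0.5029 0.2872 0.0304] [[0.507  0.2882 0.035 ]] [[0.4979 0.2909 0.035 ]]
blue far [0.4486 0.1812 0.0333] [[0.4487 0.1801 0.035 ]] [[0.4467 0.1854 0.035 ]]
```

```bash
python3 - <<'E'
from h import *
print(Tt().round(3))
o=sensors.get_obs(); im=vision.camera("wrist"); cv2.imwrite("pics/w0.png",im[:,:,::-1])
C=cam("wrist",o); print(onz(C,[(0,0),(639,0),(0,399),(639,399),(320,200)],0.03).round(3))
E
```

```text
[[-0.001  0.     1.     0.55 ]
 [ 0.     1.    -0.    -0.   ]
 [-1.     0.    -0.001  0.231]
 [ 0.     0.     0.     1.   ]]
[[ 0.258  0.166  0.03 ]
 [ 0.85   0.166  0.03 ]
 [ 0.126 -0.305  0.03 ]
 [ 0.984 -0.306  0.03 ]
 [ 0.555 -0.027  0.03 ]]
```

View pics/w0.png

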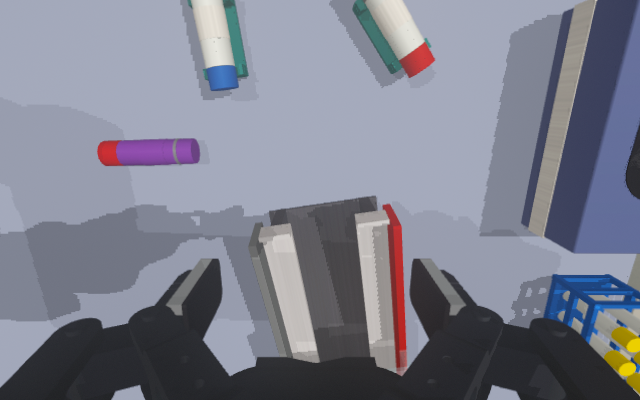

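```bash
python3 - <<'E'
from h import *
im=cv2.imread("pics/w0.png")
cv2.imwrite("pics/w0c.png",cv2.resize(im[190:370,240:420],None,fx=3.3,fy=3.3,interpolation=cv2.INTER_CUBIC))
E
```

```text
(no output)
```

View pics/w0c.png

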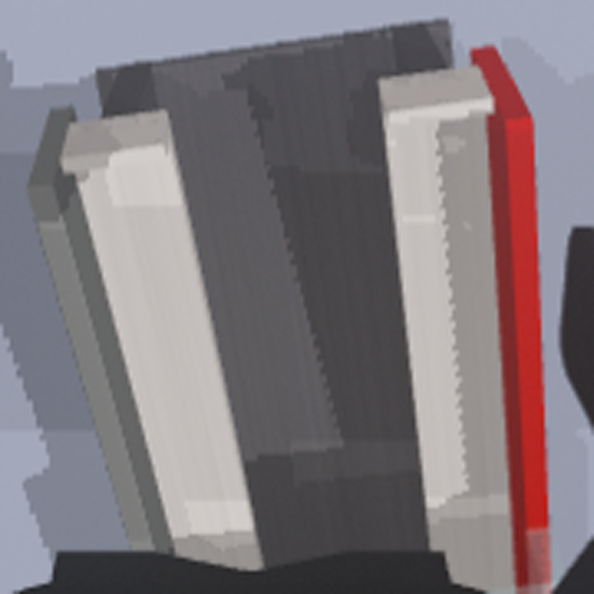

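Emit:
carry_out(increments=[[-8.5,0,0,0,38,18,100],[-8.5,0,0,0,38,18,100],[-8.5,0,0,0,38,10,100],[-8.5,0,0,0,38,0,100],[0,0,0,0,0,0,100]])

```text
time: 0.78
ee_pos: [0.5614, 0.1538, 0.231]
tcp_rot: [137.7, 90.0, 172.0]
wrist_force: [-0.1, -1.3, 0.7]
opening: 0.0856
```

```bash
cat > ch.py <<'E'
from h import *
T=np.eye(4); T[:3,:3]=[[0,0,1],[0,1,0],[-1,0,0]]; T[:3,3]=[.5498,0,.2306]
c=vision.calibration("wrist"); C=(c['camera_matrix'],c['dist'],T@c['mount'])
def pl(px,z0,P0,yh):
    o,v=rays(C,px); n=np.array([*(-np.tan(np.radians(9.5))*yh),1.]); p0=np.array([*P0[:2],z0])
    return o+v*(((p0-o)@n)/(v@n))[:,None]
s=lambda *a:[(240+x/3.3,190+y/3.3) for x,y in a]
L=s((172,142),(262,570)); Rr=s((387,110),(430,545)); W=s((505,122),(533,121),(548,525)); O=s((78,175),(493,100))
th=np.radians(98.5)
for _ in range(4):
    yh=np.array([np.cos(th),np.sin(th)])
    e=onz(C,L[:1],.0804)[0]
    l=pl(L,.0804,e,yh); r=pl(Rr,.0804,e,yh); w=pl(W,.1054,e,yh); oo=pl(O,.0804,e,yh)
    a=[(q[0]-q[1])[:2] for q in (l,r,w[1:])]; an=[np.degrees(np.arctan2(v[1],v[0])) for v in a]
    th=np.radians(np.mean(an[:3]))
print(an); yh=np.array([np.cos(th),np.sin(th)]); xh=np.array([yh[1],-yh[0]])
for n,q in [('l',l),('r',r),('wall',w),('outer',oo)]:
    print(n,q.round(4).tolist(),'xh',(q[:,:2]@xh).round(4),'yh',(q[:,:2]@yh).round(4))
E
python3 ch.py
python3 - <<'E'
from h import *
o=sensors.get_obs(); im=vision.camera("wrist"); cv2.imwrite("pics/w1.png",im[:,:,::-1]); print(o['time'],o['q'].round(1),o['tcp_rot'],o['ee_pos'])
C=cam("wrist",o); M=masks(im)
for k in ('red','blue','teal'):
    for b in blobs(M[k],60)[0]: print(k,b[0],b[1],onz(C,[b[1]],.032).round(3))
E
```

```text
[np.float64(98.49922014685232), np.float64(98.22922854124002), np.float64(98.61726198554759)]
l [[0.5267, -0.046, 0.0804], [0.5544, -0.2311, 0.0491]] xh [0.5143 0.5144] yh [-0.1229 -0.3101]
r [[0.5902, -0.0359, 0.0805], [0.6167, -0.2194, 0.0495]] xh [0.5785 0.5778] yh [-0.1222 -0.3076]
wall [[0.6185, -0.0299, 0.1058], [0.6261, -0.0297, 0.1057], [0.6495, -0.1841, 0.0795]] xh [0.6074 0.6149 0.6154] yh [-0.1205 -0.1214 -0.2776]
outer [[0.4982, -0.0571, 0.0793], [0.6212, -0.0329, 0.0802]] xh [0.4844 0.6096] yh [-0.1297 -0.1238]
0.775 [15.3  9.5 15.1 95.6  0.  71.1] [137.73531997  89.95856529 171.97569777] [0.56143968 0.15379503 0.23101375]
red 636 [450.8  47.3] [[0.598 0.332 0.032]]
red 491 [ 68.7 149.2] [[0.331 0.032 0.032]]
red 328 [359.4 249.2] [[0.652 0.111 0.032]]
red 140 [269.5 345.3] [[ 0.636 -0.061  0.032]]
blue 322 [205.2 167.9] [[0.458 0.095 0.032]]
teal 403 [383.6  19.6] [[0.53  0.315 0.032]]
teal 462 [241.8 130.1] [[0.47  0.151 0.032]]
teal 66 [226.7 163.8] [[0.475 0.112 0.032]]
teal 213 [343.4 208. ] [[0.607 0.142 0.032]]
```

View pics/w1.png

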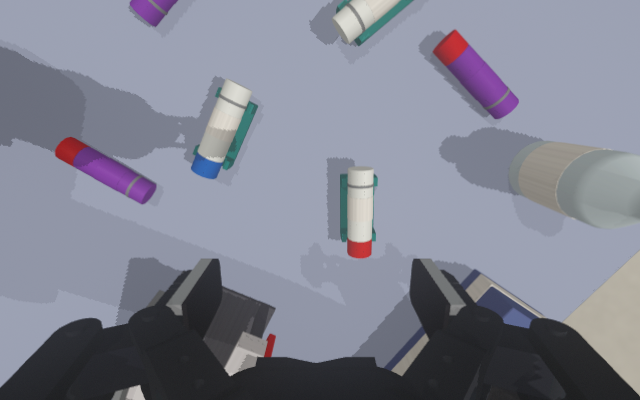

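```bash
cat > tube.py <<'E'
from h import *
def tube(im,C,near,z=.032,capm='red',tag=None):
    h=cv2.cvtColor(im,cv2.COLOR_RGB2HSV).astype(int)
    w=(h[...,1]<38)&(h[...,2]>172)|((h[...,0]<35)&(h[...,1]<60)&(h[...,2]>120)); m=masks(im)[capm]|w
    m=cv2.morphologyEx(m.astype(np.uint8),cv2.MORPH_CLOSE,np.ones((7,7)));m=cv2.morphologyEx(m,cv2.MORPH_OPEN,np.ones((5,5)))
    bl,l=blobs(m,100); k=min(range(len(bl)),key=lambda i:np.hypot(*(bl[i][1]-near)))
    u=[i for i in range(1,l.max()+1) if (l==i).sum()>=100][k]
    cn=cv2.findContours((l==u).astype(np.uint8),cv2.RETR_EXTERNAL,cv2.CHAIN_APPROX_NONE)[0][0].reshape(-1,2).astype(float)
    P=onz(C,cn,z)[:,:2]; r=cv2.minAreaRect((P*1000).astype(np.float32))
    cap=[b for b in blobs(masks(im)[capm],60)[0]]; cc=min(cap,key=lambda b:np.hypot(*(b[1]-near)))[1]
    box=cv2.boxPoints(r); a,b=box[1]-box[0],box[2]-box[1]; d=a if np.hypot(*a)>np.hypot(*b) else b
    cp=onz(C,[cc],z)[0,:2]*1000
    if d@(cp-np.array(r[0]))<0: d=-d
    print('ctr',np.round(r[0],1),'size',np.round(r[1],1),'axis',np.degrees(np.arctan2(d[1],d[0])).round(1),'cap',cp.round(1), 'cap-ctr along',((cp-r[0])@d/np.hypot(*d)).round(1),'px',bl[k][1])
E
python3 - <<'E'
from tube import *
im=cv2.imread("pics/w1.png")[:,:,::-1].copy(); C=cam("wrist")
tube(im,C,(360,215)); tube(im,C,(222,130),capm='blue')
E
```

```text
ctr [631.6 234.8] size [834.9 388.7] axis -165.8 cap [652.2 109.6] cap-ctr along 10.6 px [377.4 138.6]
ctr [631.6 234.8] size [834.9 388.7] axis -165.8 cap [458.4  94. ] cap-ctr along 202.3 px [376.5 138.8]
```

```bash
python3 - <<'E'
import re
s=open('tube.py').read()
s=re.sub(r"    w=.*?; m=masks","    q=im.astype(int); w=(q[...,0]-q[...,2]>0)&(q[...,0]>110)&(q[...,0]-q[...,2]<70); m=masks",s)
open('tube.py','w').write(s)
from tube import *
im=cv2.imread("pics/w1.png")[:,:,::-1].copy(); C=cam("wrist")
print(im[200,360],im[200,300],im[130,225],im[210,345])
tube(im,C,(360,215)); tube(im,C,(222,130),capm='blue')
E
```

```text
[216 211 201] [158 163 180] [175 171 162] [ 57 103  99]
ctr [627.2 144.1] size [ 28.  108.1] axis -54.6 cap [652.2 109.6] cap-ctr along 42.6 px [359.7 211.9]
ctr [452.8 136. ] size [ 28.8 103.5] axis -82.5 cap [458.4  94. ] cap-ctr along 42.4 px [221.5 127.1]
```

Emit:
carry_out(increments=[[-0.6,0,0,15,-22,25,100],[-0.6,0,0,40,-21,24,100],[0,0,0,40,0,0,100],[0,0,0,20,0,0,100],[0,0,0,0,0,0,100]], squeeze=40)

```text
time: 1.45
ee_pos: [0.6263, 0.1425, 0.1143]
tcp_rot: [160.6, 89.8, -164.3]
wrist_force: [-0.4, -0.1, -0.1]
opening: 0.0855
```

```bash
python3 - <<'E'
from tube import *
o=sensors.get_obs(); im=vision.camera("wrist"); cv2.imwrite("pics/w2.png",im[:,:,::-1]); print(o['time'],o['q'].round(1),Tt(o).round(4))
tube(im,cam("wrist",o),(330,170))
print(proj(cam("wrist",o),[[.626,.146,.032]]))
E
```

```text
1.45 [12.8 17.2 11.2 84.3 -0.  67.8] [[-0.0034 -0.5745  0.8185  0.6263]
 [-0.001   0.8185  0.5745  0.1425]
 [-1.      0.0012 -0.0034  0.1143]
 [ 0.      0.      0.      1.    ]]
ctr [626.8 145.2] size [ 28.2 107.6] axis -54.2 cap [651.2 111. ] cap-ctr along 42.0 px [318.8 200.9]
[[318.57382773 206.10245069]]
```

View pics/w2.png

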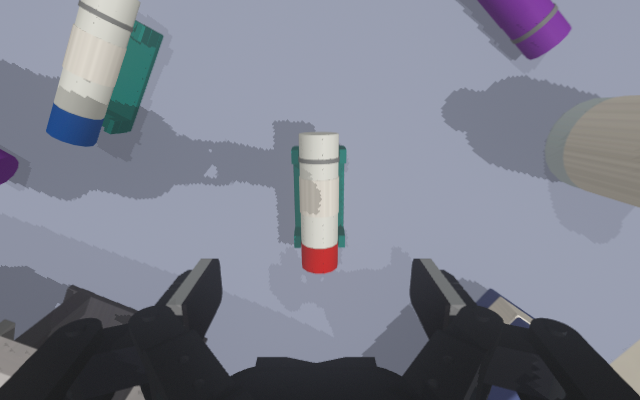

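```bash
python3 - <<'E'
from tube import *
im=cv2.imread("pics/w2.png")[:,:,::-1]; C=cam("wrist")
col=im[120:285,319].astype(int); d=(col[:,0]-col[:,2]); print([ (120+i,*col[i]) for i in list(range(6,18))+list(range(120,155,2))])
ax=np.array([np.cos(np.radians(-54.4)),np.sin(np.radians(-54.4))])
T=Tt()
for n,p,z,off in [('capline',(319.5,246.5),.046,30),('far end',(319.5,272),.046,50),('near end top',(319.5,133),.046,-50),('near bottom',(319.5,133),.018,-50)]:
    q=onz(C,[p],z)[0,:2]; c=q-ax*off/1000; print(n,q.round(4),'ctr',c.round(4))
E
```

```text
[(126, np.int64(155), np.int64(160), np.int64(177)), (127, np.int64(154), np.int64(160), np.int64(177)), (128, np.int64(154), np.int64(160), np.int64(177)), (129, np.int64(155), np.int64(160), np.int64(177)), (130, np.int64(155), np.int64(160), np.int64(177)), (131, np.int64(151), np.int64(156), np.int64(167)), (132, np.int64(148), np.int64(149), np.int64(150)), (133, np.int64(146), np.int64(146), np.int64(142)), (134, np.int64(150), np.int64(150), np.int64(144)), (135, np.int64(196), np.int64(195), np.int64(189)), (136, np.int64(212), np.int64(211), np.int64(204)), (137, np.int64(212), np.int64(212), np.int64(205)), (240, np.int64(213), np.int64(212), np.int64(205)), (242, np.int64(214), np.int64(212), np.int64(206)), (244, np.int64(213), np.int64(213), np.int64(206)), (246, np.int64(212), np.int64(212), np.int64(205)), (248, np.int64(191), np.int64(171), np.int64(164)), (250, np.int64(188), np.int64(52), np.int64(52)), (252, np.int64(189), np.int64(53), np.int64(52)), (254, np.int64(190), np.int64(54), np.int64(53)), (256, np.int64(190), np.int64(54), np.int64(52)), (258, np.int64(190), np.int64(52), np.int64(52)), (260, np.int64(190), np.int64(51), np.int64(52)), (262, np.int64(191), np.int64(53), np.int64(54)), (264, np.int64(190), np.int64(51), np.int64(53)), (266, np.int64(191), np.int64(50), np.int64(52)), (268, np.int64(191), np.int64(50), np.int64(51)), (270, np.int64(190), np.int64(49), np.int64(50)), (272, np.int64(190), np.int64(49), np.int64(51)), (274, np.int64(151), np.int64(136), np.int64(151))]
capline [0.6427 0.1249] ctr [0.6252 0.1493]
far end [0.6546 0.1081] ctr [0.6254 0.1488]
near end top [0.5964 0.1904] ctr [0.6255 0.1498]
near bottom [0.5979 0.1888] ctr [0.627  0.1481]
```

Emit:
carry_out(increments=[[-0.5,0,0,20,5,2.5,100],[0,0,0,35,0,0,100],[0,0,0,30,0,0,100],[0,0,0,16,0,0,100],[0,0,0,0,0,0,100],[0,0,0,0,0,0,20],[0,0,0,0,0,0,20],[0,0,0,0,0,0,20],[0,0,0,0,0,0,20]], squeeze=40)

```text
time: 2.62
ee_pos: [0.6265, 0.1495, 0.0161]
tcp_rot: [-23.6, 89.9, 12.1]
wrist_force: [-1.2, -0.3, 4.8]
opening: 0.0268
```

Emit:
carry_out(increments=[[0,0,0,0,0,0,10],[0,0,0,-15,0,0,10],[0,0,0,-40,0,0,10],[0,0,0,-40,0,0,10],[0,0,0,-10,0,0,10]])

```text
time: 3.25
ee_pos: [0.6273, 0.1497, 0.1241]
tcp_rot: [-21.7, 89.7, 14.0]
wrist_force: [-0.5, -0.7, -1.3]
opening: 0.0266
```

```bash
python3 - <<'E'
from tube import *
o=sensors.get_obs(); im=vision.camera("wrist"); cv2.imwrite("pics/w3.png",im[:,:,::-1]); print(o['time'],o['wrist_force'],o['opening'],o['q'].round(1),Tt(o).round(4))
E
```

```text
3.25 [-0.5120633  -0.72404936 -1.30659245] 0.026649846084314876 [13.4 17.  12.1 84.8  0.  67.7] [[ 0.0046 -0.5835  0.8121  0.6273]
 [ 0.0011  0.8121  0.5835  0.1497]
 [-1.     -0.0017  0.0044  0.1241]
 [ 0.      0.      0.      1.    ]]
```

View pics/w3.png

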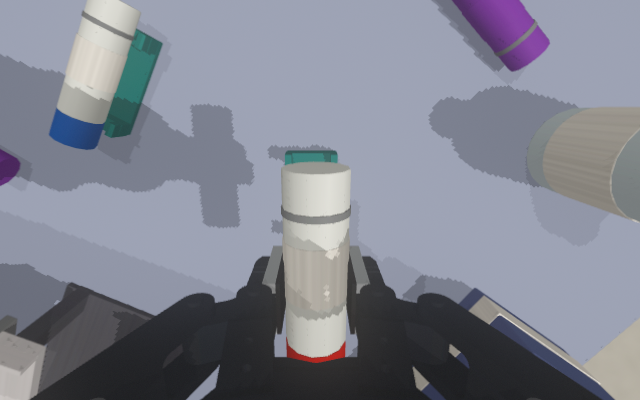

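```bash
python3 - <<'E'
from h import *
im=cv2.imread("pics/w3.png")[:,:,::-1]
c=vision.calibration("wrist"); C=(c['camera_matrix'],c['dist'],c['mount'])
col=im[150:185,316].astype(int); print([(150+i,*col[i].tolist()) for i in range(8,34,1)])
o,v=rays(C,[(316,164),(316,174),(316,357),(282,300),(349,300)])
for i,(p,x) in enumerate(zip(['bot near','top near','capline','l','r'],[-.005,-.033,-.033,-.021,-.021])):
    print(p,(o+v[i]*(x-o[0])/v[i][0]).round(4))
E
```

```text
[(158, 62, 132, 126), (159, 62, 132, 126), (160, 62, 132, 125), (161, 92, 138, 131), (162, 136, 148, 141), (163, 150, 151, 145), (164, 151, 151, 145), (165, 151, 151, 146), (166, 151, 151, 145), (167, 151, 151, 145), (168, 151, 151, 146), (169, 151, 152, 145), (170, 152, 152, 146), (171, 152, 151, 146), (172, 151, 152, 146), (173, 155, 156, 150), (174, 199, 199, 192), (175, 215, 214, 207), (176, 216, 215, 208), (177, 216, 216, 208), (178, 216, 216, 208), (179, 216, 215, 208), (180, 216, 215, 208), (181, 216, 216, 208), (182, 216, 216, 208), (183, 216, 216, 208)]
bot near [-0.005   0.0494 -0.0001]
top near [-0.033   0.0508 -0.0002]
capline [-0.033  -0.0268 -0.0002]
l [-0.021  -0.0076 -0.015 ]
r [-0.021  -0.0076  0.0142]
```

```bash
python3 - <<'E'
import numpy as np
y0=35.7; d=np.array([-.0616,-.2401])*1000
for i in range(7):
    y=np.radians(y0+i*8.96); s=d/7
    print(round(np.degrees(y),1),'y %.1f z %.1f'%(-np.sin(y)*s[0]+np.cos(y)*s[1], np.cos(y)*s[0]+np.sin(y)*s[1]))
E
```

```text
35.7 y -22.7 z -27.2
44.7 y -18.2 z -30.4
53.6 y -13.3 z -32.8
62.6 y -8.0 z -34.5
71.5 y -2.5 z -35.3
80.5 y 3.0 z -35.3
89.5 y 8.5 z -34.4
```

Emit:
carry_out(increments=[[-9,0,0,-30,-22.7,-27.2,10],[-9,0,0,-10,-18.2,-30.4,10],[-9,0,0,0,-13.3,-32.8,10],[-9,0,0,0,-8,-34.5,10],[-9,0,0,0,-2.5,-35.3,10],[-9,0,0,0,3,-35.3,10],[-8.8,0,0,0,8.5,-34.4,10],[0,0,0,0,0,0,10],[0,0,0,0,0,0,10]])

```text
time: 4.42
ee_pos: [0.5648, -0.0905, 0.1595]
tcp_rot: [58.8, 89.9, 157.2]
wrist_force: [-0.3, 0.4, -0.6]
opening: 0.0267
```

```bash
python3 - <<'E'
from tube import *
o=sensors.get_obs(); im=vision.camera("wrist"); cv2.imwrite("pics/w4.png",im[:,:,::-1]); print(o['time'],o['wrist_force'],o['opening'],o['q'].round(1),Tt(o).round(4))
im=vision.camera("side"); cv2.imwrite("pics/s4.png",im[:,:,::-1])
T=Tt(o); th=np.radians(98.45);yh=np.array([np.cos(th),np.sin(th)]); xh=np.array([yh[1],-yh[0]])
print(T[:2,3]@xh-.5463, T[:2,3]@yh+.1725, np.degrees(np.arctan2(T[1,2],T[0,2])))
E
```

```text
4.425 [-0.33648304  0.41835891 -0.6136294 ] 0.026691897866028276 [ -9.1   7.2   4.5  87.4   0.  -17.5] [[-1.100e-03 -9.894e-01 -1.455e-01  5.648e-01]
 [ 5.000e-04 -1.455e-01  9.894e-01 -9.050e-02]
 [-1.000e+00  1.100e-03  6.000e-04  1.595e-01]
 [ 0.000e+00  0.000e+00  0.000e+00  1.000e+00]]
-0.0008881398767773829 -3.02740079133057e-05 98.36521159932201
```

View pics/w4.png

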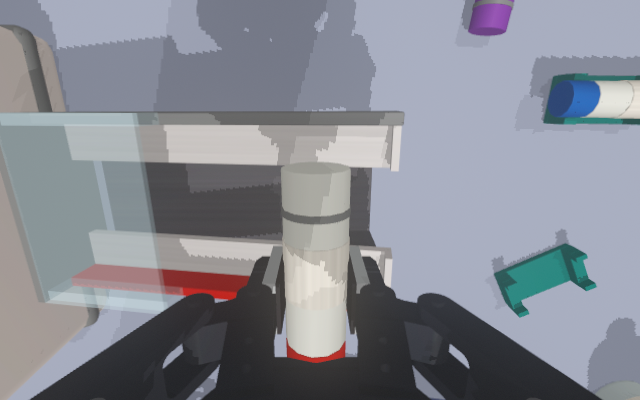

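View pics/s4.png

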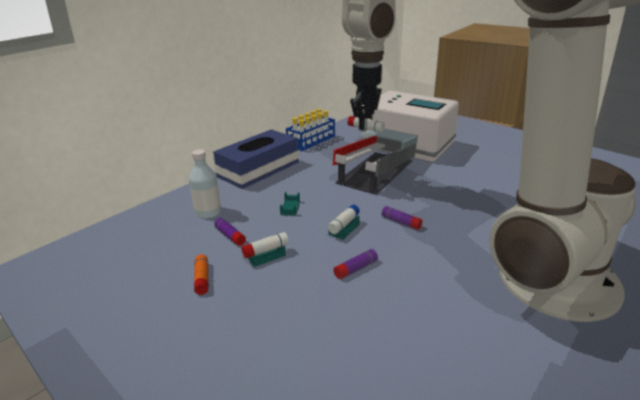

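```bash
python3 - <<'E'
from h import *
C=cam("wrist"); print(onz(C,[(391,170),(388,247)],.0804).round(4))
E
```

```text
[[ 0.5271 -0.0425  0.0804]
 [ 0.5849 -0.0321  0.0804]]
```

Emit:
carry_out(increments=[[0,0,0,40,0.5,0,10],[0,0,0,30,0,0,10],[0,0,0,13.5,0,0,10],[0,0,0,5,0,0,10],[0,0,0,0,0,0,10]])

```text
time: 5.15
ee_pos: [0.565, -0.0908, 0.0725]
tcp_rot: [-106.7, 89.9, -8.2]
wrist_force: [-0.5, -0.2, -0.5]
opening: 0.027
```

Emit:
carry_out(increments=[[0,0,0,0,0,0,50],[0,0,0,0,0,0,80],[0,0,0,0,0,0,80],[0,0,0,-12,0,0,80],[0,0,0,-30,0,0,80],[0,0,0,-40,0,0,90],[0,0,0,0,0,0,100]])

```text
time: 6.02
ee_pos: [0.5661, -0.0912, 0.1581]
tcp_rot: [-107.4, 89.6, -8.9]
wrist_force: [0.0, 0.3, -0.5]
opening: 0.0852
```

```bash
python3 - <<'E'
from tube import *
o=sensors.get_obs(); im=vision.camera("wrist"); cv2.imwrite("pics/w5.png",im[:,:,::-1]); print(o['time'],o['wrist_force'],o['opening'],o['q'].round(1),Tt(o).round(4))
E
```

```text
6.025 [ 0.00559696  0.26242234 -0.4956882 ] 0.08518343592733327 [ -9.2   6.9   4.1  86.8   0.  -17.6] [[ 0.0061 -0.989  -0.1477  0.5661]
 [-0.001  -0.1477  0.989  -0.0912]
 [-1.     -0.0059 -0.0018  0.1581]
 [ 0.      0.      0.      1.    ]]
```

View pics/w5.png

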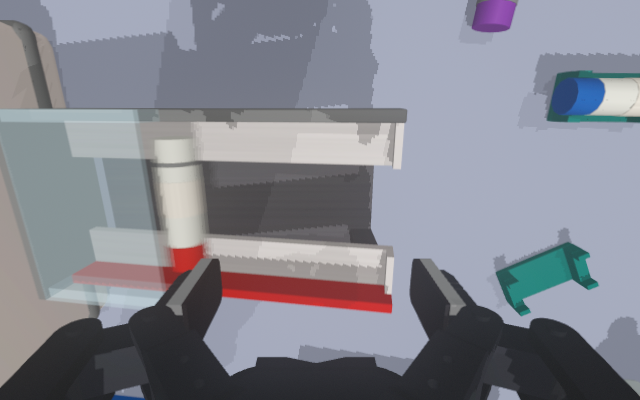

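```bash
python3 - <<'E'
import numpy as np
y0=98.4; d=np.array([-50,420.]); N=9
for i in range(N):
    y=np.radians(y0+min(i,7)*9.2); s=d/N
    print(round(np.degrees(y),1),'y %.1f z %.1f'%(-np.sin(y)*s[0]+np.cos(y)*s[1], np.cos(y)*s[0]+np.sin(y)*s[1]))
E
```

```text
98.4 y -1.3 z 47.0
107.6 y -8.8 z 46.2
116.8 y -16.1 z 44.2
126.0 y -22.9 z 41.0
135.2 y -29.2 z 36.8
144.4 y -34.7 z 31.7
153.6 y -39.3 z 25.7
162.8 y -42.9 z 19.1
162.8 y -42.9 z 19.1
```

Emit:
carry_out(increments=[[-9.2,0,0,-10,-1.3,47,100],[-9.2,0,0,0,-8.8,46.2,100],[-9.2,0,0,0,-16.1,44.2,100],[-9.2,0,0,0,-22.9,41,100],[-9.2,0,0,0,-29.2,36.8,100],[-9.2,0,0,0,-34.7,31.7,100],[-9.2,0,0,0,-39.3,25.7,100],[0,0,0,0,-42.9,19.1,100],[0,0,0,0,-42.9,19.1,100],[0,0,0,0,0,0,100],[0,0,0,0,0,0,100]])

```text
time: 7.45
ee_pos: [0.5134, 0.3286, 0.163]
tcp_rot: [59.2, 89.9, -137.9]
wrist_force: [-0.0, -0.5, 0.2]
opening: 0.0852
```

```bash
python3 - <<'E'
from tube import *
o=sensors.get_obs(); im=vision.camera("wrist"); cv2.imwrite("pics/w6.png",im[:,:,::-1]); print(o['time'],o['wrist_force'],o['opening'],o['q'].round(1),Tt(o).round(4))
print(proj(cam("wrist",o),[[.516,.329,.032]]))
tube(im,cam("wrist",o),(320,190))
im=vision.camera("scene"); cv2.imwrite("pics/s6.png",im[:,:,::-1])
E
```

```text
7.45 [-0.03254866 -0.45298006  0.23014773] 0.08515863447131118 [ 32.6  12.5  10.9  88.5  -0.  -40.3] [[-1.200e-03 -2.936e-01 -9.559e-01  5.134e-01]
 [-1.000e-03 -9.559e-01  2.936e-01  3.286e-01]
 [-1.000e+00  1.300e-03  8.000e-04  1.630e-01]
 [ 0.000e+00  0.000e+00  0.000e+00  1.000e+00]]
[[312.86012134 194.71019862]]
ctr [516.7 334.5] size [107.8  28.2] axis 72.9 cap [529.1 374.2] cap-ctr along 41.5 px [314.  195.9]
```

View pics/w6.png

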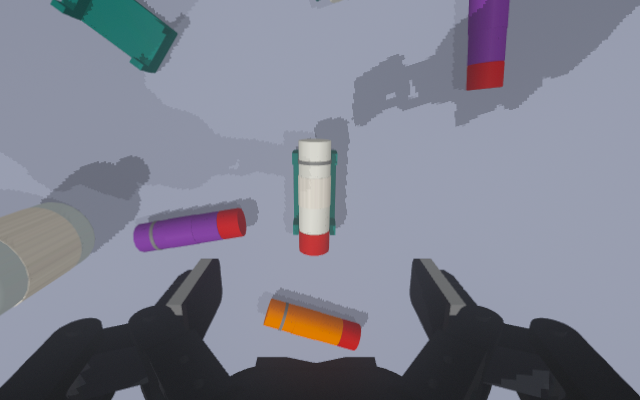

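View pics/s6.png

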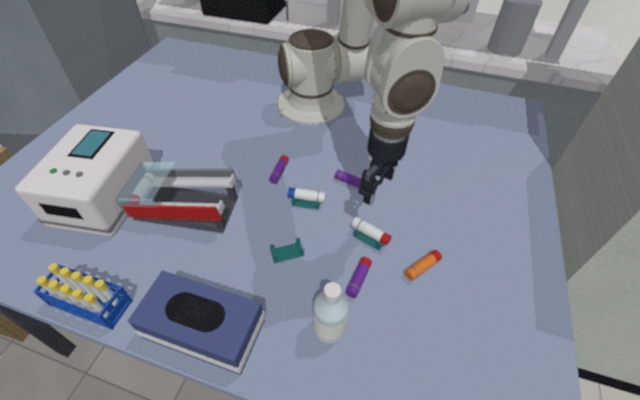

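Emit:
carry_out(increments=[[0,0,0,40,-3.9,-1.5,70],[0,0,0,45,0,0,70],[0,0,0,40,0,0,70],[0,0,0,23,0,0,70],[0,0,0,0,0,0,70],[0,0,0,0,0,0,20],[0,0,0,0,0,0,10],[0,0,0,0,0,0,10],[0,0,0,0,0,0,10]])

```text
time: 8.68
ee_pos: [0.5172, 0.3325, 0.0176]
tcp_rot: [-141.6, 89.8, 21.3]
wrist_force: [-0.5, -1.9, 6.6]
opening: 0.0267
```

Emit:
carry_out(increments=[[0,0,0,-15,0,0,10],[0,0,0,-40,0,0,10],[0,0,0,-45,0,0,10],[0,0,0,-40,0,0,10],[0,0,0,0,0,0,10],[0,0,0,0,0,0,10]])

```text
time: 9.43
ee_pos: [0.5162, 0.3322, 0.1558]
tcp_rot: [-101.8, 90.0, 61.1]
wrist_force: [0.1, 0.5, -0.7]
opening: 0.0265
```

```bash
python3 - <<'E'
from tube import *
o=sensors.get_obs(); im=vision.camera("wrist"); cv2.imwrite("pics/w7.png",im[:,:,::-1]); T=Tt(o); print(o['time'],o['opening'],T.round(4))
y0=np.degrees(np.arctan2(T[1,2],T[0,2])); print(y0)
d=np.array([565.7-1,-90.4])-T[:2,3]*1000; N=9; st=(98.45-y0)/7; print(st)
for i in range(N):
    y=np.radians(y0+max(i-2,0)*st); s=d/N
    print('y %.1f z %.1f'%(-np.sin(y)*s[0]+np.cos(y)*s[1], np.cos(y)*s[0]+np.sin(y)*s[1]))
E
```

```text
9.425 0.026497940729837736 [[ 1.000e-04 -2.940e-01 -9.558e-01  5.162e-01]
 [ 1.000e-04 -9.558e-01  2.940e-01  3.322e-01]
 [-1.000e+00 -1.000e-04 -0.000e+00  1.558e-01]
 [ 0.000e+00  0.000e+00  0.000e+00  1.000e+00]]
162.90535674194413
-9.207908105992018
y 43.3 z -19.0
y 43.3 z -19.0
y 43.3 z -19.0
y 39.7 z -25.6
y 35.1 z -31.7
y 29.6 z -36.9
y 23.3 z -41.1
y 16.4 z -44.3
y 9.1 z -46.4
```

View pics/w7.png

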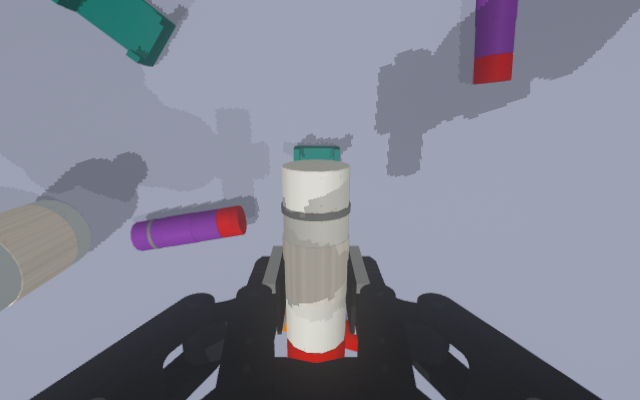

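Emit:
carry_out(increments=[[0,0,0,-4,43.3,-19,10],[0,0,0,0,43.3,-19,10],[9.2,0,0,0,43.3,-19,10],[9.2,0,0,0,39.7,-25.6,10],[9.2,0,0,0,35.1,-31.7,10],[9.2,0,0,0,29.6,-36.9,10],[9.2,0,0,0,23.3,-41.1,10],[9.2,0,0,0,16.4,-44.3,10],[9.2,0,0,0,9.1,-46.4,10],[0,0,0,0,0,0,10],[0,0,0,0,0,0,10]])

```text
time: 10.85
ee_pos: [0.5645, -0.0903, 0.1587]
tcp_rot: [64.5, 89.9, 163.0]
wrist_force: [0.5, 0.1, -1.2]
opening: 0.0268
```

```bash
python3 - <<'E'
from tube import *
o=sensors.get_obs(); im=vision.camera("wrist"); cv2.imwrite("pics/w8.png",im[:,:,::-1]); print(o['time'],o['wrist_force'],o['opening'],o['q'].round(1),Tt(o).round(4))
T=Tt(o); th=np.radians(98.45);yh=np.array([np.cos(th),np.sin(th)]); xh=np.array([yh[1],-yh[0]])
print(T[:2,3]@xh-.5463, T[:2,3]@yh+.1725, np.degrees(np.arctan2(T[1,2],T[0,2])))
E
```

```text
10.85 [ 0.54563973  0.08357262 -1.18233903] 0.026839041169620204 [ -9.1   7.2   4.4  87.4   0.  -17.6] [[-1.900e-03 -9.889e-01 -1.483e-01  5.645e-01]
 [ 6.000e-04 -1.483e-01  9.889e-01 -9.030e-02]
 [-1.000e+00  1.800e-03  8.000e-04  1.587e-01]
 [ 0.000e+00  0.000e+00  0.000e+00  1.000e+00]]
-0.0011840506056556288 0.00023015928073874536 98.53104897627247
```

View pics/w8.png

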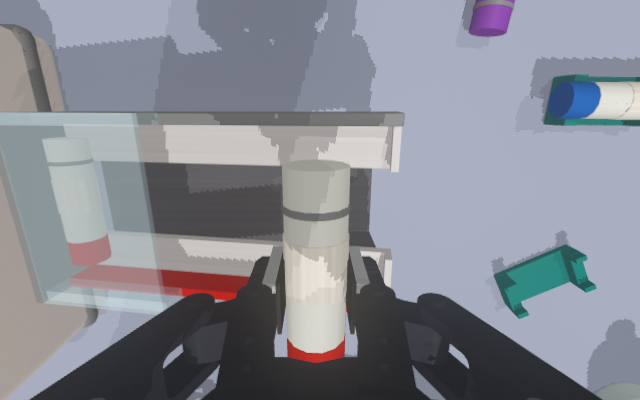

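Emit:
carry_out(increments=[[0,0,0,40,-2,0,10],[0,0,0,30,0,0,10],[0,0,0,12,0,0,10],[0,0,0,5,0,0,10],[0,0,0,0,0,0,10],[0,0,0,0,0,0,50],[0,0,0,0,0,0,80],[0,0,0,0,0,0,80],[0,0,0,-12,0,0,80],[0,0,0,-30,0,0,80],[0,0,0,-40,0,0,90],[0,0,0,-30,0,0,100]])

```text
time: 12.4
ee_pos: [0.5672, -0.0902, 0.1876]
tcp_rot: [-107.0, 89.9, -8.5]
wrist_force: [0.6, -0.0, -0.1]
opening: 0.0855
```

Emit:
carry_out(increments=[[0,0,0,-40,0,40,100],[0,0,0,0,0,40,100],[0,0,0,0,0,40,100],[0,0,0,0,0,0,100],[0,0,0,0,0,0,100],[0,0,0,0,0,0,100],[0,0,0,0,0,0,100],[0,0,0,0,0,0,100],[0,0,0,0,0,0,100],[0,0,0,0,0,0,100],[0,0,0,0,0,0,100],[0,0,0,0,0,0,100]])

```text
time: 13.9
ee_pos: [0.5493, 0.0286, 0.2248]
tcp_rot: [-70.8, 90.0, 27.7]
wrist_force: [0.1, -0.7, -0.5]
opening: 0.0855
```

```bash
python3 - <<'E'
from tube import *
o=sensors.get_obs(); im=vision.camera("wrist"); cv2.imwrite("pics/w9.png",im[:,:,::-1]); print(o['time'],o['wrist_force'],o['opening'])
im=vision.camera("scene")[:,:,::-1]; cv2.imwrite("pics/s9.png",cv2.resize(im[120:280,100:420],None,fx=2.5,fy=2.5,interpolation=cv2.INTER_CUBIC))
im=vision.camera("side")[:,:,::-1]; cv2.imwrite("pics/d9.png",cv2.resize(im[100:300,180:440],None,fx=2.9,fy=2.9,interpolation=cv2.INTER_CUBIC))
E
```

```text
13.9 [ 0.10909384 -0.65622171 -0.50362414] 0.08545358141803386
```

View pics/w9.png

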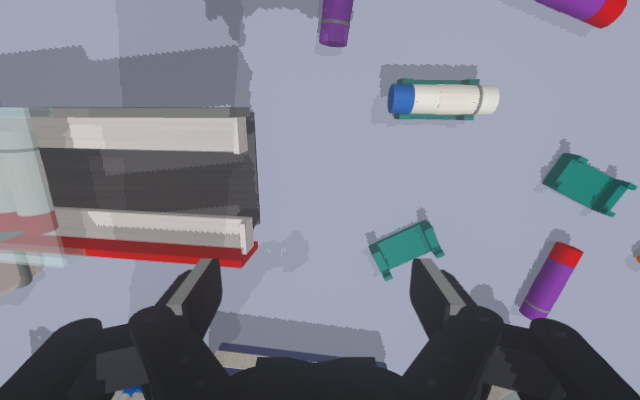

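View pics/s9.png

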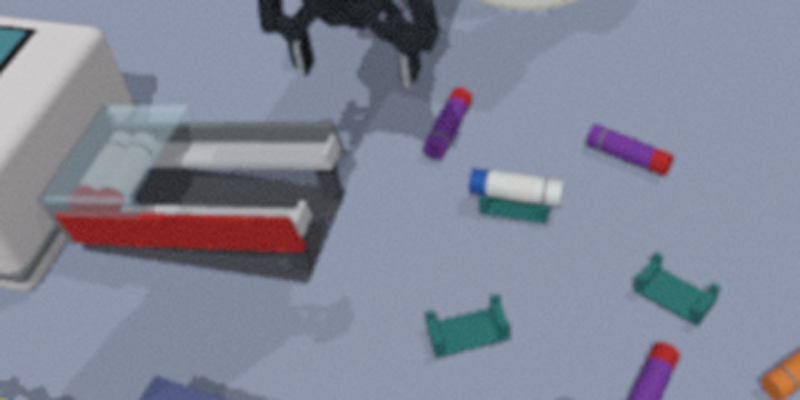

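View pics/d9.png

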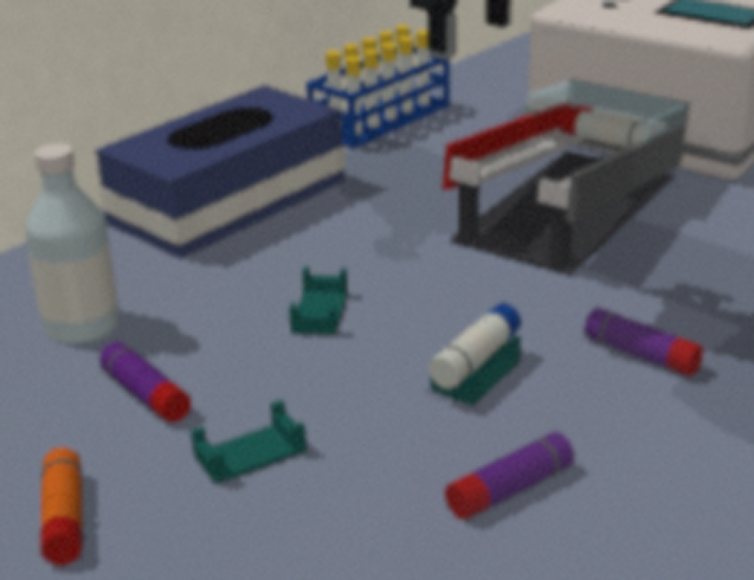

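Both tubes are now side by side under the clear cover at the stop, with their red caps at the red wall (around (85,190) and (110,190) in the scene crop). Both red cradles are empty, the blue tube is still in its cradle, and the arm is clear.

```bash
python3 -c "
from workcell import job_done
print(job_done())"
```

```text
the job is handed in; nothing more can be done
None
```

I loaded both red-capped tubes into the chute one after the other, laying each across the rails at the loading place with its cap towards the red wall. Both rolled down under the clear cover, and I handed the job in just after 14 s.

- **Tubes at the stop:** the last scene and side pictures show both tubes side by side under the cover, caps at the red wall. I judged this from the pictures and did not measure their final positions.
- **Everything else:** both red-tube cradles are empty, and the blue-capped tube is still in its cradle. The orange and purple look-alikes, which I never handled, are still lying on the bench. The gripper is open and clear of everything.
- **Forces:** the highest wrist force I read was about 7 N, just after gripping the second tube. I only read it at the end of each move, so a brief higher peak would not have shown.
- **Disagreements:** two overhead views put the first tube's centre about 3 mm apart along its axis. A second view of the chute put its rail corners 3–7 mm from the first. Neither affected the grasps or the placing.

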